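# Stir the rinsed milling balls

### The job

Rinsed milling balls are drying in one of the two white dishes. Take the blue-handled stirrer out of its stand, lower its head between the balls until it is almost on the dish's floor, and stir round in wide circles for at least three full turns so that brown and green balls alike get shifted. Then put the stirrer back in the stand it came from and let go; all six balls must stay in the dish, and the dish must stay upright and about where it was.

Things in the scene. Friction and masses are not known exactly. Their poses are not given: they have to be found in the camera images.
- stirrer_handle (a point): Centre of the blue handle (22 mm across, 60 mm long) of the upright, loose, round stirrer, 120 mm above its foot. Below the handle: steel shaft 8 mm across, then a white head 18 mm across and 35 mm tall; 150 mm long in all, about 80 g. z points up from foot to handle; its turn about z means nothing. Bystander: a red-handled, black-headed one in a twin stand.
- stirrer_foot (a point): Centre of the flat underside of the stirrer's head, its lowest point; z points up along the stirrer. For stirring it belongs a few mm (under 20) above the dish's floor. Circles of 18 to 25 mm radius about the dish's centre push the balls round; much wider ones wedge balls against the wall, which turns the stirrer in the grip, so grip it firmly.
- stand_in (a point): Centre of the floor of the well in which the blue-handled stirrer stands. The stand is a fixed grey upright tube 66 mm across and 78 mm tall; its well is about 50 mm across, open on top, its floor 8 mm above the table, its rim 70 mm above this point. A stirrer let go in it may lean on the rim; that is all right. z points up.
- dish_in (a point): Centre of the inner floor of the white porcelain dish that holds the six balls (bystander: an equal but empty dish). Round, loose, about 0.4 kg, 148 mm across the rim, 45 mm tall; flat floor 82 mm across, 6 mm above the table, wall sloping outward to the rim 39 mm above it. z up, turned any way. The balls start in a ring some 32 mm from this centre; the middle is free.
- ball0_center (a point): Centre of a brown stone milling ball, 22 mm across, about 14 g, lying loose in the dish (three brown, side by side). Its own axes mean nothing.
- ball1_center (a point): Centre of a brown stone milling ball, 22 mm across, about 14 g, lying loose in the dish (three brown, side by side). Its own axes mean nothing.
- ball2_center (a point): Centre of a brown stone milling ball, 22 mm across, about 14 g, lying loose in the dish (three brown, side by side). Its own axes mean nothing.
- ball3_center (a point): Centre of a green stone milling ball, 22 mm across, about 14 g, lying loose in the dish (three green, side by side, across from the brown ones). Its own axes mean nothing.
- ball4_center (a point): Centre of a green stone milling ball, 22 mm across, about 14 g, lying loose in the dish (three green, side by side, across from the brown ones). Its own axes mean nothing.
- ball5_center (a point): Centre of a green stone milling ball, 22 mm across, about 14 g, lying loose in the dish (three green, side by side, across from the brown ones). Its own axes mean nothing.

How it is judged:
By the outcome, as a careful person would: the job done as asked, in the order asked, and still so for the second after the job is handed in, with the robot touching nothing.
It also fails if it takes over 70 s, if anything falls off the work surface, if the arm or the gripper's body presses on something with over 40 N, if the wrist force passes 120 N, or if a joint passes its speed limit or range.

### The arm

A 7-joint arm with a two-finger parallel gripper is mounted at the origin on the work surface. World frame = base frame: x ahead of the robot, y to its left, z up, the work surface at z = 0. Lengths are in m, angles in rad, forces in N, time in s.
With the tool pointing down it reaches from about 0.4 to 0.85 m from the base axis. Payload 10.4 kg.
Tool frame: the origin (TCP) lies between the finger pads; the fingertips stand 17 mm ahead of it and the grasp point (between the pads) lies 2 mm behind it; z points along the fingers, y is the line along which they close (so a half turn about z gives the same grasp; the last joint's range is limited). The gripper opens to 85 mm and grips with 20 to 120 N. Pads are 22 mm wide; open, the fingers measure 114 mm over their backs; the gripper's body (76 mm by 85 mm) begins 54 mm behind the grasp point. The pads swing forward as they close: fully open they stand 13 mm farther back than shut.
Start: joints at [-1.138, 0.332, -0.065, 1.46, 0.022, 1.35, -0.088], TCP at [0.275, 0.561, 0.248] pointing down, gripper open.
Joint ranges: [-2.6, 2.6], [-0.5, 2.12], [-1.47, 1.34], [0.16, 2.42], [-1.27, 4.41], [0.06, 2.06], [-2.6, 2.6]. Speed limits (rad/s): [2.22, 2.22, 2.79, 2.79, 3.14, 3.14, 3.14].

### API

Orientations are given as a unit quaternion [x, y, z, w].
In Python, from workcell import readout, imaging, manip gives the robot as it stands. The module is installed in compiled form; this text tells all that it offers.
- The arm moves only by the shell command python3 -m crank 'ROWS' [OPENING] [FORCE]. ROWS is JSON, a list of rows, each a list of 4 numbers: the shift along the tool's x, y, z as a fraction of full scale, then the turn about the tool's z as a fraction of full scale. In form: [[x, y, z, yaw], ...]. A call has 1 to 5 rows; each row is the pose to reach, as a shift and turn from the pose commanded when the call began, along the tool's axes at that moment; what a row does not reach only later rows make up. Full scale, the value 1, is 400 mm for a shift and 60 degrees for a turn. A row lasts 1/12 s, in which the tool goes at most 41.7 mm and 7.16 degrees, less where a joint would pass 70% of its speed; a pose out of reach is approached as far as the arm can. A call with a number of a shift or a turn outside -1 to 1 is refused whole. A call with a gripper value outside its range is refused whole. OPENING is the gripper command: -1 is shut, 1 is fully open, values between are in proportion, set as the call begins (- or left out, the last holds). The fingers move at their own pace and stop on an object; FORCE is the grip in N (left out, the last holds). Time passes only in rows, so rows that repeat a pose let the fingers close. It gives the time, the measured TCP pose, the force, the opening and the grip force at its end, in the units of the state.
- readout.get_obs(): the state, without advancing time (a new reading comes with each control period).
- imaging.camera(name): name is "scene" or "top" or "wrist"; returns a dict with "color" (420x560x3 uint8, red, green, blue), "fx", "fy", "cx", "cy" (pixels), "rvec" (rotation vector, rad) and "tvec" (3), from world to camera coordinates, as OpenCV has them. Camera axes: x right, y down, z forward; pixel columns grow to the right and rows downward; lengths in m; the calibration is good to about 2 mm. A picture is of the moment at which its call begins. There is no depth.
- manip.hand_in(): hands the job in; it is judged then, once.
The state is a dict: "clock": time; "joint_pos": joint angles; "joint_velocities": joint speeds; "tau": joint torques, N m; "position": TCP position; "ee_rot": TCP orientation; "ft_force": force on the tool from outside, world axes, zero at the start; "torque": the same for the moment, N m; "grip_width": opening from 0.0 (shut) to 1.0 (fully open); "grasp_force": force on a finger pad.
Only numpy, scipy, OpenCV 4.12 (cv2) and the standard library are available. Lean on these libraries where they do the work, as an engineer would, in place of code of your own. Each camera call takes 0.05 s, during which the arm holds its last target. There are 200 camera calls.

## Working session

There is one attempt and no reset: what is moved stays moved. The work goes in short steps, Python scripts to look and compute and a shell command to move; the robot and the scene stay as the last step left them, time stands still between calls to the robot, and variables do not carry over. Pictures are saved under pics/ and viewed, at most 12 in all, crops included, and the job is handed in when it is done.

```bash
mkdir -p pics
cat > h.py <<'E'
import numpy as np, cv2
from workcell import readout, imaging, manip
from scipy.spatial.transform import Rotation as R
def cam(n,f=None):
    c=imaging.camera(n)
    if f: cv2.imwrite('pics/'+f,c['color'][:,:,::-1])
    return c
def ray(c,u,v,z):
    Rm=R.from_rotvec(np.ravel(c['rvec'])).as_matrix(); t=np.ravel(c['tvec'])
    o=-Rm.T@t; d=Rm.T@np.array([(u-c['cx'])/c['fx'],(v-c['cy'])/c['fy'],1])
    return o+d*(z-o[2])/d[2]
def blobs(c,lo,hi,amin=30):
    h=cv2.cvtColor(c['color'],cv2.COLOR_RGB2HSV); m=cv2.inRange(h,np.array(lo),np.array(hi))
    n,l,s,ce=cv2.connectedComponentsWithStats(m)
    return [(s[i].tolist(),ce[i].round(1).tolist()) for i in range(1,n) if s[i,4]>amin]
E
python3 - <<'E'
from h import *
a=cam('top','top.png');b=cam('scene','scene.png')
for c in(a,b):
    print(R.from_rotvec(np.ravel(c['rvec'])).as_matrix().round(2).tolist(),c['tvec'],c['fx'])
    print('blue',blobs(c,(100,120,50),(130,255,255)));print('green',blobs(c,(40,80,30),(90,255,255)))
o=readout.get_obs();print(o['position'],R.from_quat(o['ee_rot']).as_matrix().round(3).tolist(),o['clock'])
cv2.imwrite('pics/both.png',cv2.resize(np.vstack([a['color'],b['color']])[:,:,::-1],(400,600)))
E
```

```text
[[0.03, -1.0, 0.03], [-0.99, -0.03, -0.15], [0.15, -0.02, -0.99]] [-0.03591437  0.56856542  0.67759152] 386.94140493490096
blue [([14, 21, 71, 41, 228], [59.6, 51.9]), ([511, 47, 49, 26, 1139], [535.6, 59.3]), ([24, 113, 28, 26, 550], [37.6, 125.2]), ([265, 153, 14, 13, 133], [271.4, 158.8])]
green [([241, 20, 10, 11, 101], [245.6, 25.1]), ([273, 21, 11, 12, 108], [277.9, 26.5]), ([305, 22, 11, 13, 111], [309.9, 28.0]), ([172, 221, 10, 9, 70], [176.3, 225.3]), ([142, 223, 10, 9, 72], [146.4, 227.2]), ([158, 229, 9, 9, 68], [162.0, 233.1])]
[[0.13, 0.99, 0.01], [0.83, -0.1, -0.55], [-0.55, 0.08, -0.83]] [-0.076396   -0.41645905  1.2569428 ] 409.15986508337846
blue [([281, 226, 11, 24, 196], [285.8, 236.9]), ([480, 243, 26, 23, 417], [493.0, 253.8]), ([497, 333, 63, 54, 377], [525.3, 372.6]), ([0, 386, 39, 34, 1121], [19.2, 404.0])]
green [([360, 207, 8, 9, 45], [363.4, 210.5]), ([373, 210, 8, 8, 44], [376.8, 213.2]), ([351, 214, 7, 8, 45], [354.3, 217.2]), ([336, 377, 13, 16, 152], [342.1, 384.2]), ([301, 382, 13, 16, 154], [306.9, 389.2]), ([265, 387, 13, 16, 163], [271.2, 394.3])]
[0.27497995 0.56091554 0.24760213] [[-0.898, 0.44, -0.001], [0.44, 0.898, -0.001], [-0.0, -0.001, -1.0]] 0.1
```

View pics/top.png

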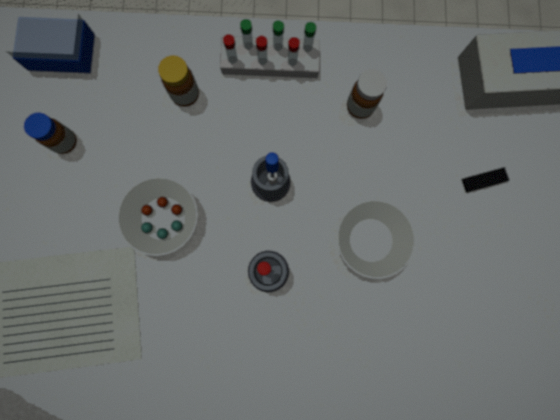

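View pics/scene.png

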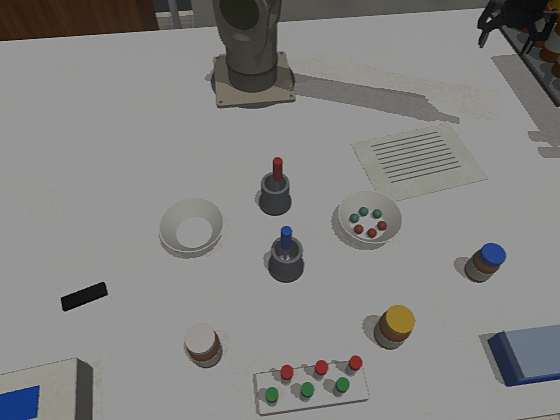

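The top view shows the blue stirrer at (271,158) in its stand (270,178), the balls' dish at (160,216) and the empty dish at (375,240). The red twin is at (268,270).

Run:
```python
from h import *
a=cam('top');b=cam('scene')
def setup(c):
    Rm=R.from_rotvec(np.ravel(c['rvec'])).as_matrix();t=np.ravel(c['tvec']);return Rm,t,-Rm.T@t
for c in(a,b):print('campos',setup(c)[2].round(3))
# balls
P=[]
for lo,hi in(((0,100,40),(14,255,255)),((70,60,30),(95,255,255))):
    for s,ce in blobs(a,lo,hi,20):
        if 120<ce[0]<200 and 190<ce[1]<250: p=ray(a,*ce,.019);P.append(p);print('ball',p.round(3),ce)
P=np.array(P)
A=np.c_[2*P[:,:2],np.ones(len(P))];q=np.linalg.lstsq(A,(P[:,:2]**2).sum(1),rcond=None)[0];print('dish by balls',q[:2],np.sqrt(q[2]+q[0]**2+q[1]**2))
P=[ray(b,363.4,210.5,.019),ray(b,376.8,213.2,.019),ray(b,354.3,217.2,.019)];print(np.round(P,3))
# blue mask extents
for c,box in((a,(255,290,145,175)),(b,(275,300,220,255))):
    h=cv2.cvtColor(c['color'],cv2.COLOR_RGB2HSV);m=cv2.inRange(h,(100,120,40),(130,255,255))
    ys,xs=np.nonzero(m);k=(xs>box[0])&(xs<box[1])&(ys>box[2])&(ys<box[3]);xs,ys=xs[k],ys[k]
    (print('rect',cv2.minAreaRect(np.c_[xs,ys].astype(np.float32))))
    for y in np.unique(ys):print(y,xs[ys==y].min(),xs[ys==y].max(),end=';')
    print()
g=cv2.resize(np.hstack([a['color'][130:210,230:310],b['color'][215:295,245:325]])[:,:,::-1],(800,400),interpolation=cv2.INTER_CUBIC)
cv2.imwrite('pics/st.png',g)
```

```text
campos [ 0.464 -0.002  0.754]
campos [ 1.041 -0.066  0.82 ]
ball [0.592 0.216 0.019] [162.0, 201.6]
ball [0.576 0.244 0.019] [146.4, 209.6]
ball [0.578 0.187 0.019] [176.4, 209.1]
ball [0.547 0.185 0.019] [176.4, 225.2]
ball [0.542 0.241 0.019] [146.5, 227.1]
ball [0.531 0.211 0.019] [161.8, 233.2]
dish by balls [0.56141795 0.21478506] 0.031835298973165664
[[0.529 0.213 0.019]
 [0.54  0.243 0.019]
 [0.544 0.188 0.019]]
rect ((271.0, 162.5), (19.0, 12.0), 90.0)
153 269 274;154 268 275;155 267 276;156 266 277;157 266 277;158 266 277;159 265 277;160 265 277;161 265 277;162 265 277;163 266 277;164 266 276;165 267 275;166 266 276;167 266 275;168 268 274;169 267 274;170 267 275;171 269 275;172 271 271;
rect ((286.0, 237.5), (23.0, 10.0), 90.0)
226 284 288;227 283 289;228 282 290;229 281 290;230 281 291;231 281 291;232 281 290;233 281 290;234 281 290;235 281 290;236 281 290;237 281 290;238 281 290;239 281 290;240 281 290;241 281 290;242 281 290;243 282 289;244 281 289;245 281 289;246 281 289;247 282 289;248 283 288;249 285 286;
```

View pics/st.png

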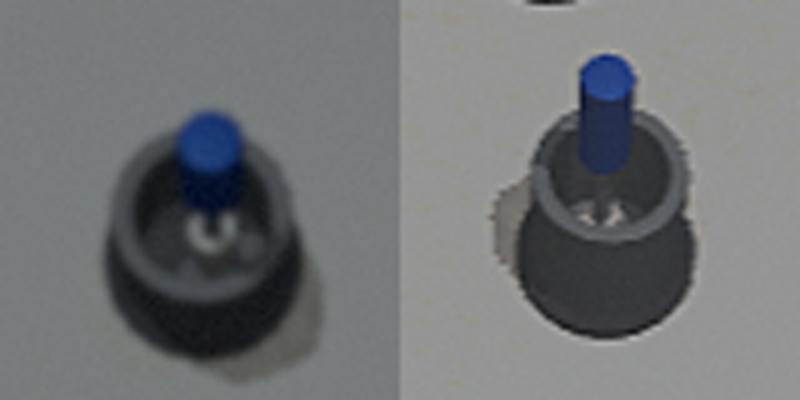

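The stirrer stands upright in its stand: top disc at (271,158.5) in top and (286,231) in scene. The rim centre is at about (270,173) and (287,250).

Run:
```python
from h import *
a=cam('top');b=cam('scene')
f=lambda *x:print(x[1:],ray(*x).round(4))
f(a,271.2,158.6,.158);f(b,286,230.8,.158)
f(a,272.6,176.4,.043)
f(a,270,173,.078);f(b,287,250,.078)
o=readout.get_obs();Rt=R.from_quat(o['ee_rot'])
st=np.r_[(ray(a,271.2,158.6,.158)+ray(b,286,230.8,.158))[:2]/2,o['position'][2]]
print(Rt.inv().apply(st-o['position'])/.4)
# turn needed so tool y is along world y, x along -x
print(Rt.as_euler('ZYX',degrees=True),Rt.as_quat())
```

```text
(271.2, 158.6, 0.158) [0.6429 0.0075 0.158 ]
(286, 230.8, 0.158) [0.6444 0.0078 0.158 ]
(272.6, 176.4, 0.043) [0.6429 0.0055 0.043 ]
(270, 173, 0.078) [0.6402 0.01   0.078 ]
(287, 250, 0.078) [0.6425 0.0123 0.078 ]
[-1.43643317e+00 -8.36805305e-01  3.64769088e-04]
[ 1.53887049e+02  2.03724531e-05 -1.79975059e+02] [ 2.25911363e-01  9.74147837e-01 -2.12061679e-04 -4.89960126e-05]
```

```bash
python3 -m crank '[[-0.45,-0.26,0,-0.435],[-0.45,-0.26,0,-0.435],[-0.45,-0.26,0,-0.435],[-0.45,-0.26,0,-0.435],[-0.45,-0.26,0,-0.435]]' 1 100
python3 - <<'E'
from h import *
o=readout.get_obs();Rt=R.from_quat(o['ee_rot']);print(Rt.as_matrix().round(3).tolist(),o['joint_pos'])
E
```

```text
clock: 0.72
position: [0.3902, 0.389, 0.2484]
ee_rot: [-0.003, 1.0, 0.0, 0.0]
ft_force: [0.4, 0.4, 0.2]
grip_width: 1.005
grasp_force: 0.0
[[-1.0, -0.006, 0.0], [-0.006, 1.0, 0.0], [-0.0, 0.0, -1.0]] [-0.85451749  0.16943987 -0.01381351  1.66097535  0.00226136  1.31086426
  0.70813894]
```

```bash
python3 -m crank '[[-0.28,-0.43,0,0],[-0.28,-0.43,0,0],[-0.28,-0.43,0,0],[-0.28,-0.43,0,0],[-0.28,-0.43,0,0]]'
python3 -m crank '[[-0.28,-0.43,0,0],[-0.28,-0.43,0,0],[-0.28,-0.43,0,0],[-0.28,-0.43,0,0],[-0.28,-0.43,0,0]]'
python3 -m crank '[[-0.06,-0.09,0,0],[-0.06,-0.09,0,0],[-0.06,-0.09,0,0],[-0.06,-0.09,0,0]]'
python3 - <<'E'
from h import *
o=readout.get_obs();print(o['position'],o['joint_pos'].round(2) if hasattr(o['joint_pos'],'round') else o['joint_pos'])
c=cam('wrist','w1.png')
for s,ce in blobs(c,(100,120,40),(130,255,255),50):print(s,ce,ray(c,*ce,.158).round(4),ray(c,s[0]+s[2]/2,s[1]+s[3]/2,.158).round(4))
E
```

```text
clock: 1.13
position: [0.5025, 0.2162, 0.2486]
ee_rot: [0.001, 1.0, 0.0, 0.0]
ft_force: [1.2, 0.3, 0.3]
grip_width: 1.001
grasp_force: 0.0
clock: 1.55
position: [0.6143, 0.0443, 0.2485]
ee_rot: [0.0, 1.0, -0.0, 0.0]
ft_force: [0.9, 0.5, 0.7]
grip_width: 0.996
grasp_force: 0.0
clock: 1.88
position: [0.6373, 0.011, 0.2479]
ee_rot: [0.0, 1.0, 0.0, -0.0]
ft_force: [0.2, 0.8, -0.1]
grip_width: 0.998
grasp_force: 0.0
[0.63726669 0.01096159 0.24792495] [-0.32  0.36  0.3   1.44 -0.11  1.35  1.56]
[257, 196, 30, 46, 1068] [271.8, 219.0] [0.6357 0.008  0.158 ] [0.6357 0.0081 0.158 ]
```

View pics/w1.png

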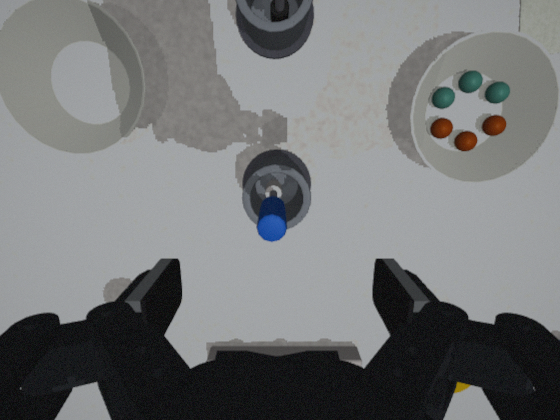

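The wrist view shows the upright stirrer with its top disc at about (272,227), which puts it near (0.642, 0.008). That agrees with the other views. Descending to grasp.

```bash
python3 -m crank '[[-0.014,-0.008,0.1,0],[-0.014,-0.008,0.2,0],[-0.014,-0.008,0.28,0],[-0.014,-0.008,0.305,0],[-0.014,-0.008,0.305,0]]'
python3 -m crank '[[0,0,0,0],[0,0,0,0],[0,0,0,0],[0,0,0,0],[0,0,0,0]]' -1 110
python3 -m crank '[[0,0,0,0],[0,0,0,0],[0,0,0,0],[0,0,0,0],[0,0,0,0]]'
```

```text
clock: 2.35
position: [0.6411, 0.0091, 0.1238]
ee_rot: [-0.001, 1.0, 0.0, -0.002]
ft_force: [0.0, 0.2, 0.3]
grip_width: 1.002
grasp_force: 0.0
clock: 2.77
position: [0.6436, 0.0076, 0.1275]
ee_rot: [0.0, 1.0, 0.0, 0.001]
ft_force: [-0.6, -0.2, -0.1]
grip_width: 0.302
grasp_force: 0.0
clock: 3.18
position: [0.6437, 0.0074, 0.1277]
ee_rot: [0.0, 1.0, 0.0, 0.001]
ft_force: [-0.6, -0.6, 6.5]
grip_width: 0.229
grasp_force: 107.1
```

```bash
python3 -m crank '[[0,0,-0.05,0],[0,0,-0.13,0],[0,0,-0.21,0],[0,0,-0.27,0],[0,0,-0.28,0]]'
python3 -m crank '[[0,0,0,0],[0,0,0,0]]'
python3 - <<'E'
from h import *
b=cam('scene','l1.png');a=cam('top','l2.png');o=readout.get_obs();print(o['position'])
cv2.imwrite('pics/l3.png',cv2.resize(np.hstack([b['color'][100:280,200:440],a['color'][120:300,100:340]])[:,:,::-1],(800,300)))
# dish rim from both: bright masks
for c,box,in ((a,(90,230,150,290)),(b,(325,415,180,260))):
    pass
E
```

```text
clock: 3.6
position: [0.6448, 0.0073, 0.2438]
ee_rot: [0.0, 1.0, 0.0, 0.004]
ft_force: [1.0, -0.2, 0.6]
grip_width: 0.231
grasp_force: 107.5
clock: 3.77
position: [0.6427, 0.0076, 0.2376]
ee_rot: [0.0, 1.0, 0.0, -0.0]
ft_force: [-0.2, -0.6, -0.4]
grip_width: 0.232
grasp_force: 107.5
[0.64227027 0.00759829 0.23654026]
```

View pics/l3.png

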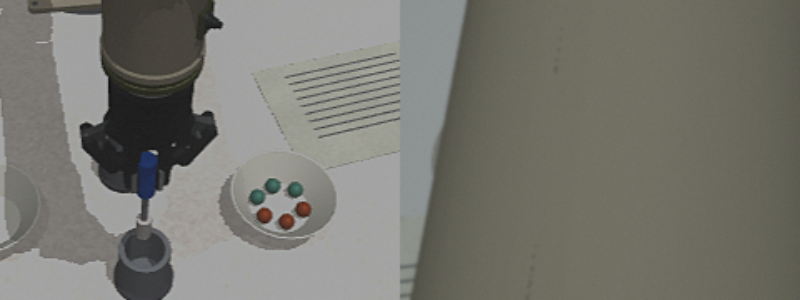

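The stirrer is held upright clear of the stand; balls' dish is unchanged. Moving over the dish.

```bash
python3 -m crank '[[0.02,0.05,0,0],[0.05,0.13,0,0],[0.08,0.22,0,0],[0.12,0.31,0,0],[0.15,0.4,0,0]]'
python3 -m crank '[[0.03,0.07,0,0],[0.05,0.118,0,0],[0.05,0.118,0,0],[0.05,0.118,0,0],[0.05,0.118,0,0]]'
python3 -m crank '[[0,0,0,0],[0,0,0,0],[0,0,0,0]]'
python3 - <<'E'
from h import *
print(readout.get_obs()['position'])
c=cam('wrist','w2.png');b=cam('scene','s2.png')
cv2.imwrite('pics/w2s2.png',cv2.resize(np.hstack([c['color'],b['color'][130:310,260:500]])[:,:,::-1] if 0 else np.hstack([cv2.resize(c['color'],(400,300)),cv2.resize(b['color'][130:310,260:500],(400,300),interpolation=cv2.INTER_CUBIC)])[:,:,::-1],(800,300)))
E
```

```text
clock: 4.28
position: [0.5814, 0.1688, 0.2369]
ee_rot: [0.0, 1.0, -0.0, -0.001]
ft_force: [1.0, 1.0, -1.4]
grip_width: 0.231
grasp_force: 107.5
clock: 4.7
position: [0.5631, 0.2137, 0.2374]
ee_rot: [0.001, 1.0, -0.001, -0.001]
ft_force: [-0.2, -0.7, -1.5]
grip_width: 0.23
grasp_force: 107.5
clock: 4.95
position: [0.5634, 0.2137, 0.2382]
ee_rot: [0.001, 1.0, -0.0, -0.0]
ft_force: [-0.3, 0.3, -0.6]
grip_width: 0.229
grasp_force: 107.5
[0.56342717 0.21369874 0.23816886]
```

View pics/w2s2.png

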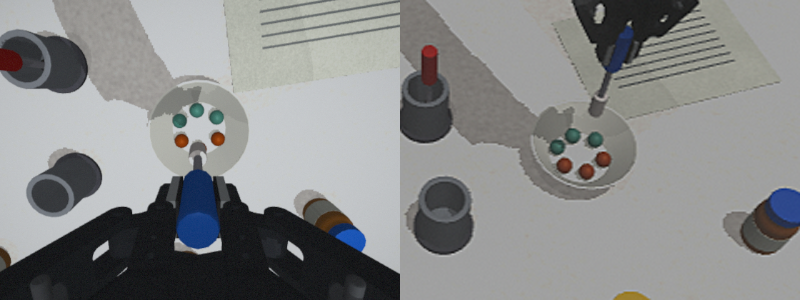

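Run:
```python
from h import *
c=cam('wrist');b=cam('scene')
print(ray(b,260+197*.6,130+113*.6,.118),ray(b,260+(628-400)*.6,130+30*.6,.268))
P=np.array([ray(c,u*1.4,v*1.4,.017) for u,v in((179.5,121),(196.5,110.5),(216.5,117.5),(181.5,141),(218,139.5))])
A=np.c_[2*P[:,:2],np.ones(len(P))];q=np.linalg.lstsq(A,(P[:,:2]**2).sum(1),rcond=None)[0];print(P.round(3),q[:2],np.sqrt(q[2]+q[0]**2+q[1]**2))
```

```text
[0.56400575 0.21802902 0.118     ] [0.56124727 0.22059448 0.268     ]
[[0.546 0.187 0.017]
 [0.53  0.213 0.017]
 [0.541 0.243 0.017]
 [0.577 0.19  0.017]
 [0.575 0.246 0.017]] [0.56097122 0.21712601] 0.032272284300596484
```

```bash
python3 -m crank '[[0.006,0.004,0.07,0],[0.006,0.004,0.14,0],[0.006,0.004,0.2,0],[0.006,0.004,0.24,0],[0.006,0.004,0.262,0]]'
python3 -m crank '[[0,0,0,0],[0,0,0,0],[0,0,0,0]]'
python3 - <<'E'
from h import *
for i in range(2):print(readout.get_obs()['position'],readout.get_obs()['ft_force']);cam('top')
E
```

```text
clock: 5.57
position: [0.5596, 0.2159, 0.1311]
ee_rot: [0.0, 1.0, -0.001, -0.001]
ft_force: [0.1, -0.1, -0.7]
grip_width: 0.23
grasp_force: 107.5
clock: 5.82
position: [0.5614, 0.2166, 0.135]
ee_rot: [0.0, 1.0, 0.0, 0.001]
ft_force: [0.1, -0.1, -0.7]
grip_width: 0.229
grasp_force: 107.5
[0.56144284 0.21660028 0.13496312] [ 0.14710281 -0.05281378 -0.69958696]
[0.56145495 0.21665303 0.13504874] [-0.49982392  0.25219864 -0.87671192]
```

```bash
python3 -m crank '[[0.015,0,0.008,0],[0.02,0.007,0.008,0],[0.022,0.016,0.008,0],[0.018,0.025,0.008,0],[0.011,0.034,0.008,0]]' - 120
python3 -m crank '[[-0.011,0.006,0,0],[-0.025,0.008,0,0],[-0.039,0.004,0,0],[-0.052,-0.004,0,0],[-0.061,-0.018,0,0]]'
python3 -m crank '[[-0.005,-0.016,0,0],[-0.002,-0.033,0,0],[0.006,-0.048,0,0],[0.018,-0.060,0,0],[0.033,-0.068,0,0]]'
python3 -m crank '[[0.017,-0.003,0,0],[0.034,0,0,0],[0.049,0.008,0,0],[0.061,0.020,0,0],[0.069,0.035,0,0]]'
python3 -m crank '[[0.003,0.017,0,0]]'
python3 - <<'E'
from h import *
b=cam('scene')
cv2.imwrite('pics/s3.png',cv2.resize(b['color'][130:310,260:500],(720,540),interpolation=cv2.INTER_CUBIC)[:,:,::-1])
E
```

```text
clock: 6.33
position: [0.5562, 0.2308, 0.1305]
ee_rot: [-0.0, 1.0, 0.0, 0.0]
ft_force: [-0.4, -0.5, -0.7]
grip_width: 0.23
grasp_force: 117.2
clock: 6.75
position: [0.5814, 0.2226, 0.1301]
ee_rot: [0.0, 1.0, 0.0, 0.0]
ft_force: [-3.7, 0.6, 1.1]
grip_width: 0.23
grasp_force: 117.3
clock: 7.17
position: [0.5673, 0.1953, 0.1307]
ee_rot: [0.0, 1.0, 0.001, 0.001]
ft_force: [-0.8, 4.1, 0.3]
grip_width: 0.228
grasp_force: 117.4
clock: 7.58
position: [0.5396, 0.2094, 0.1306]
ee_rot: [0.0, 1.0, -0.0, 0.0]
ft_force: [3.3, -0.7, -0.3]
grip_width: 0.228
grasp_force: 117.6
clock: 7.67
position: [0.5385, 0.2164, 0.1304]
ee_rot: [0.0, 1.0, -0.0, 0.0]
ft_force: [3.3, -1.0, -0.7]
grip_width: 0.23
grasp_force: 117.6
```

View pics/s3.png

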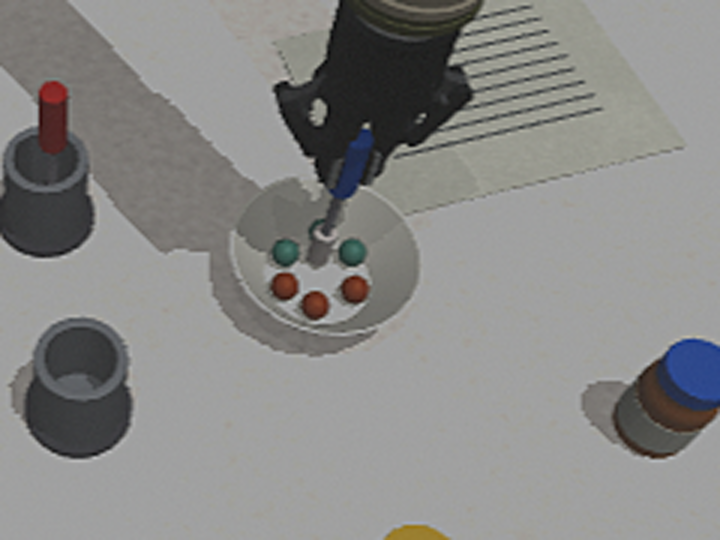

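The head is low in the dish with all six balls around it, and the forces are small (about 4 N). Continuing with full circles.

```bash
python3 -m crank '[[-0.003,0.017,0,0],[-0.011,0.032,0,0],[-0.023,0.044,0,0],[-0.038,0.052,0,0],[-0.055,0.055,0,0]]' |grep -E 'pos|ft'
python3 -m crank '[[-0.017,-0.003,0,0],[-0.032,-0.011,0,0],[-0.044,-0.023,0,0],[-0.052,-0.038,0,0],[-0.055,-0.055,0,0]]' |grep -E 'pos|ft'
python3 -m crank '[[0.003,-0.017,0,0],[0.011,-0.032,0,0],[0.023,-0.044,0,0],[0.038,-0.052,0,0],[0.055,-0.055,0,0]]' |grep -E 'pos|ft'
python3 -m crank '[[0.017,0.003,0,0],[0.032,0.011,0,0],[0.044,0.023,0,0],[0.052,0.038,0,0],[0.055,0.055,0,0]]' |grep -E 'pos|ft'
python3 - <<'E'
from h import *
b=cam('scene');c=cam('wrist')
cv2.imwrite('pics/s4.png',np.hstack([cv2.resize(b['color'][130:310,260:500],(400,300),interpolation=cv2.INTER_CUBIC),cv2.resize(c['color'],(400,300))])[:,:,::-1])
E
```

```text
position: [0.5609, 0.239, 0.1299]
ft_force: [-0.7, -0.5, -0.2]
position: [0.5833, 0.2158, 0.1303]
ft_force: [-2.0, 2.2, -0.7]
position: [0.5606, 0.194, 0.1308]
ft_force: [2.0, 2.9, 0.9]
position: [0.5383, 0.2166, 0.1304]
ft_force: [3.0, -2.5, 0.6]
```

View pics/s4.png

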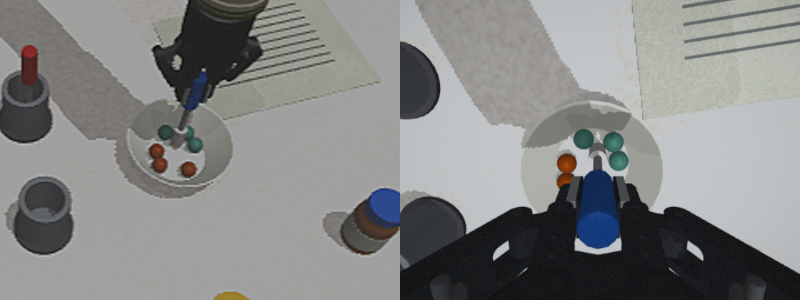

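Balls are being pushed round and the dish has stayed in place. Three more turns.

```bash
python3 -m crank '[[-0.003,0.017,0,0],[-0.011,0.032,0,0],[-0.023,0.044,0,0],[-0.038,0.052,0,0],[-0.055,0.055,0,0]]' |grep -E 'pos|ft'
python3 -m crank '[[-0.017,-0.003,0,0],[-0.032,-0.011,0,0],[-0.044,-0.023,0,0],[-0.052,-0.038,0,0],[-0.055,-0.055,0,0]]' |grep -E 'pos|ft'
python3 -m crank '[[0.003,-0.017,0,0],[0.011,-0.032,0,0],[0.023,-0.044,0,0],[0.038,-0.052,0,0],[0.055,-0.055,0,0]]' |grep -E 'pos|ft'
python3 -m crank '[[0.017,0.003,0,0],[0.032,0.011,0,0],[0.044,0.023,0,0],[0.052,0.038,0,0],[0.055,0.055,0,0]]' |grep -E 'pos|ft'
python3 -m crank '[[-0.003,0.017,0,0],[-0.011,0.032,0,0],[-0.023,0.044,0,0],[-0.038,0.052,0,0],[-0.055,0.055,0,0]]' |grep -E 'pos|ft'
python3 -m crank '[[-0.017,-0.003,0,0],[-0.032,-0.011,0,0],[-0.044,-0.023,0,0],[-0.052,-0.038,0,0],[-0.055,-0.055,0,0]]' |grep -E 'pos|ft'
python3 -m crank '[[0.003,-0.017,0,0],[0.011,-0.032,0,0],[0.023,-0.044,0,0],[0.038,-0.052,0,0],[0.055,-0.055,0,0]]' |grep -E 'pos|ft'
python3 -m crank '[[0.017,0.003,0,0],[0.032,0.011,0,0],[0.044,0.023,0,0],[0.052,0.038,0,0],[0.055,0.055,0,0]]' |grep -E 'pos|ft'
python3 -m crank '[[-0.003,0.017,0,0],[-0.011,0.032,0,0],[-0.023,0.044,0,0],[-0.038,0.052,0,0],[-0.055,0.055,0,0]]' |grep -E 'pos|ft'
python3 -m crank '[[-0.017,-0.003,0,0],[-0.032,-0.011,0,0],[-0.044,-0.023,0,0],[-0.052,-0.038,0,0],[-0.055,-0.055,0,0]]' |grep -E 'pos|ft'
python3 -m crank '[[0.003,-0.017,0,0],[0.011,-0.032,0,0],[0.023,-0.044,0,0],[0.038,-0.052,0,0],[0.055,-0.055,0,0]]' |grep -E 'pos|ft'
python3 -m crank '[[0.017,0.003,0,0],[0.032,0.011,0,0],[0.044,0.023,0,0],[0.052,0.038,0,0],[0.055,0.055,0,0]]' |grep -E 'clo|pos|ft'
```

```text
position: [0.5607, 0.2389, 0.1298]
ft_force: [-0.8, -3.4, 0.2]
position: [0.5827, 0.216, 0.1301]
ft_force: [-2.7, 0.7, -0.4]
position: [0.5604, 0.1942, 0.1308]
ft_force: [2.9, 2.8, 0.5]
position: [0.5385, 0.2165, 0.1304]
ft_force: [3.0, -0.9, -0.2]
position: [0.5611, 0.239, 0.1299]
ft_force: [1.0, 0.1, -1.3]
position: [0.5832, 0.2164, 0.1305]
ft_force: [-2.1, 2.6, 0.3]
position: [0.5607, 0.1938, 0.1308]
ft_force: [2.9, 2.7, -0.0]
position: [0.5384, 0.2165, 0.1305]
ft_force: [1.9, -1.7, 0.7]
position: [0.5603, 0.2388, 0.1296]
ft_force: [-3.1, -3.9, -0.1]
position: [0.583, 0.2157, 0.1302]
ft_force: [-2.4, 0.7, 0.5]
position: [0.5603, 0.1942, 0.1308]
ft_force: [0.7, 3.8, -0.4]
clock: 14.48
position: [0.5384, 0.2165, 0.1305]
ft_force: [3.4, -1.6, -0.0]
```

Now back toward the centre, then lift gently and check the stirrer and balls.

```bash
python3 -m crank '[[-0.005,0.015,0,0],[-0.015,0.02,0,0],[-0.03,0.015,0,0],[-0.045,0.005,0,0],[-0.045,0.005,0,0]]' |grep -E 'pos|ft'
python3 -m crank '[[0,0,-0.03,0],[0,0,-0.09,0],[0,0,-0.17,0],[0,0,-0.25,0],[0,0,-0.28,0]]' |grep -E 'pos|ft'
python3 -m crank '[[0,0,0,0],[0,0,0,0],[0,0,0,0]]' |grep -E 'pos|ft'
python3 - <<'E'
from h import *
b=cam('scene');c=cam('wrist');print(readout.get_obs()['position'])
cv2.imwrite('pics/s5.png',np.hstack([cv2.resize(b['color'][130:310,260:500],(400,300),interpolation=cv2.INTER_CUBIC),cv2.resize(c['color'],(400,300))])[:,:,::-1])
E
```

```text
position: [0.558, 0.2165, 0.1299]
ft_force: [-0.9, -0.1, -0.1]
position: [0.558, 0.2185, 0.2481]
ft_force: [0.1, 0.6, -0.5]
position: [0.5561, 0.2181, 0.2413]
ft_force: [-0.3, 0.4, -1.6]
[0.55595609 0.21805628 0.24084482]
```

View pics/s5.png

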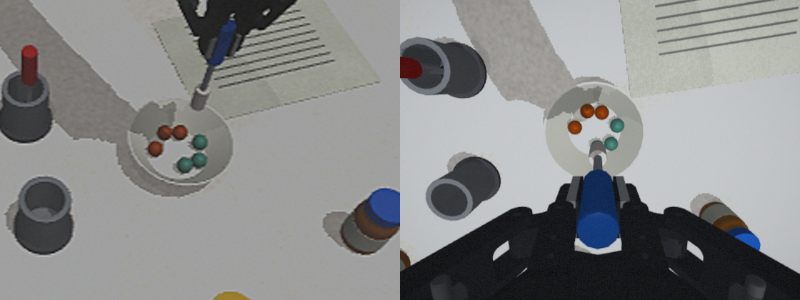

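All six balls are in the dish and both colours have moved about half a turn round. The stirrer is still straight in the grip. Returning it to the stand.

```bash
python3 -m crank '[[-0.02,-0.05,0,0],[-0.055,-0.13,0,0],[-0.09,-0.22,0,0],[-0.125,-0.31,0,0],[-0.16,-0.4,0,0]]' |grep -E 'pos|ft'
python3 -m crank '[[-0.03,-0.07,0,0],[-0.054,-0.12,0,0],[-0.054,-0.12,0,0],[-0.054,-0.12,0,0],[-0.054,-0.12,0,0]]' |grep -E 'pos|ft'
python3 -m crank '[[0,0,0,0],[0,0,0,0],[0,0,0,0]]' |grep -E 'pos|ft'
python3 - <<'E'
from h import *
b=cam('scene');c=cam('wrist');print(readout.get_obs()['position'])
cv2.imwrite('pics/s6.png',np.hstack([cv2.resize(b['color'][160:310,220:420],(400,300),interpolation=cv2.INTER_CUBIC),cv2.resize(c['color'],(400,300))])[:,:,::-1])
E
```

```text
position: [0.6205, 0.0566, 0.2412]
ft_force: [1.8, -0.1, -0.1]
position: [0.6417, 0.0113, 0.2413]
ft_force: [0.3, 0.9, -0.1]
position: [0.642, 0.0114, 0.2423]
ft_force: [0.7, 0.0, -0.9]
[0.64209678 0.01094963 0.24237939]
```

View pics/s6.png

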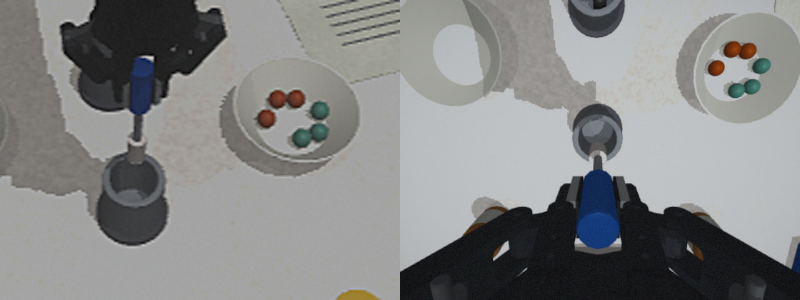

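The stirrer hangs centred over its stand. Lowering, then releasing near the floor.

```bash
python3 -m crank '[[0,0,0.05,0],[0,0,0.1,0],[0,0,0.15,0],[0,0,0.2,0],[0,0,0.24,0]]' |grep -E 'pos|ft'
python3 -m crank '[[0,0,0.02,0],[0,0,0.035,0],[0,0,0.04,0],[0,0,0.04,0],[0,0,0.04,0]]' |grep -E 'pos|ft'
python3 -m crank '[[0,0,0,0],[0,0,0,0],[0,0,0,0]]' |grep -E 'pos|ft'
```

```text
position: [0.6417, 0.0106, 0.1448]
ft_force: [0.1, 0.3, -1.7]
position: [0.6427, 0.0103, 0.1313]
ft_force: [-0.2, 0.2, -1.4]
position: [0.6425, 0.0103, 0.1309]
ft_force: [-0.5, -0.6, -1.0]
```

```bash
python3 -m crank '[[0,0,0.005,0],[0,0,0.005,0],[0,0,0.005,0],[0,0,0.005,0]]' |grep -E 'pos|ft'
python3 -m crank '[[0,0,0,0],[0,0,0,0],[0,0,0,0],[0,0,0,0],[0,0,0,0]]' 1 |grep -E 'pos|ft|gr'
python3 -m crank '[[0,0,0,0],[0,0,0,0],[0,0,0,0],[0,0,0,0],[0,0,0,0]]' |grep -E 'pos|ft|gr'
python3 -m crank '[[0,0,-0.04,0],[0,0,-0.1,0],[0,0,-0.18,0],[0,0,-0.26,0],[0,0,-0.34,0]]' |grep -E 'pos|ft|gr'
python3 -m crank '[[0.1,0,0,0],[0.2,0,0,0],[0.3,0,0,0],[0.4,0,0,0],[0.4,0,0,0]]' |grep -E 'pos|ft|gr'
python3 - <<'E'
from h import *
b=cam('scene');a=cam('top')
cv2.imwrite('pics/s7.png',np.hstack([cv2.resize(b['color'][160:310,220:420],(400,300),interpolation=cv2.INTER_CUBIC),cv2.resize(a['color'],(400,300))])[:,:,::-1])
E
```

```text
position: [0.6422, 0.0104, 0.1283]
ft_force: [0.0, 0.0, -0.9]
position: [0.6422, 0.0103, 0.1283]
ft_force: [0.7, 0.6, 0.7]
grip_width: 0.922
grasp_force: 0.0
position: [0.6422, 0.0103, 0.1283]
ft_force: [1.0, 0.1, 0.7]
grip_width: 1.001
grasp_force: 0.0
position: [0.6419, 0.0103, 0.2658]
ft_force: [1.3, -0.1, 0.2]
grip_width: 0.996
grasp_force: 0.0
position: [0.476, 0.0098, 0.2637]
ft_force: [1.5, 0.5, 0.5]
grip_width: 1.0
grasp_force: 0.0
```

View pics/s7.png

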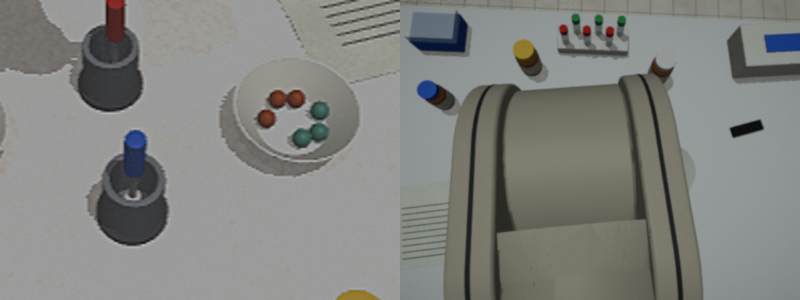

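The stirrer is upright in its own stand, all six balls are in the dish, and the gripper is clear.

```bash
python3 -m crank '[[0,0,0,0],[0,0,0,0],[0,0,0,0]]' |grep clock; python3 -c "
from workcell import manip
print(manip.hand_in())"
```

```text
clock: 20.28
the job is handed in; nothing more can be done
None
```

The job is handed in at about 20 s: I stirred the balls for about five turns (four at 22 mm radius), shifting both colours, and put the blue stirrer back upright in its own stand; all six balls are still in the dish, which did not visibly move.

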